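Set the length stop and bring the tube up to it

ROBOT

A 6-joint arm with a two-finger parallel gripper is mounted at the origin on the work surface. World frame = base frame: x ahead of the robot, y to its left, z up, the work surface at z = 0. Lengths are in mm, angles in degrees, forces in N, time in s.
With the tool pointing down it reaches from about 300 to 775 mm from the base axis. Payload 14.6 kg.
Tool frame: the origin (TCP) lies at the centre of the arm's flange, where the gripper is bolted on; the fingertips stand robot.tips_ahead ahead of it and the grasp point (between the pads) lies 155 mm ahead of it (robot.tips_ahead is the distance from the TCP to the fingertips, in mm); z points along the fingers, y is the direction in which the jaws open and shut (so a half turn about z gives the same grasp; the last joint's range is limited). The gripper opens to 85 mm and grips with 20 to 120 N. Pads are 22 mm wide; open, the fingers measure 114 mm over their backs; the gripper's body (76 mm by 85 mm) begins 54 mm behind the grasp point. The pads swing forward as they close: fully open they stand 13 mm farther back than shut.
Start: joints at [-73.43, 17.183, 87.147, -0, 75.671, -3.816], TCP at [191.58, -515.546, 404.681] pointing down, gripper open.
Joint ranges: [-173.82, 173.82], [-45.26, 126.66], [13.44, 144.39], [-59.66, 239.66], [0, 175.72], [-146.38, 146.38]. Speed limits (degrees/s): [127.2, 127.2, 147.25, 180, 180, 180].

INTERFACE

Orientations are given as a 3x3 rotation matrix whose columns are the frame's x, y, z axes.
In Python, from workcell import robot gives the robot as it stands.
- The arm moves only by the tool arm_command, never from a script. Its argument "motion" is a list of rows, each an object with "translation": the shift along the tool's x, y, z normalised to -1 to 1, where 1 is 150 mm, a list of three; "turn": the turn, a rotation vector about the tool's x, y, z normalised to -1 to 1, where 1 is 180 degrees, a list of three; "gripper": the gripper's target within -1 to 1 (fully open at 1, half-way at 0, shut at -1). A call has 1 to 5 rows; each row is the pose to reach, as a shift and turn from the pose commanded when the call began, along the tool's axes at that moment, turning the shorter way round; what a row does not reach only later rows make up. A row lasts 1/12 s, in which the tool goes at most 41.7 mm and 7.16 degrees, less where a joint would pass 70% of its speed; a pose out of reach is approached as far as the arm can. A call with a number of a shift or a turn outside -1 to 1 is refused whole. A call with a gripper value outside its range is refused whole. The fingers move at their own pace and stop on an object; "newtons" is the grip in N (left out, the last holds). Time passes only in rows, so rows that repeat a pose let the fingers close. It gives the time, the measured TCP pose, the force and the opening at its end, in the units of the state.
- robot.get_state(): the state, without advancing time (a new reading comes with each control period).
- robot.snapshot(name): name is "side" or "top" or "wrist"; returns a dict with "img" (420x560x3 uint8, red, green, blue), "z_map" (420x560 float32, mm along the optical axis (not along the pixel's ray), 0 where there is no reading), "vertical_fov" (degrees; the focal length in pixels is half the picture's height over the tangent of half this angle, whatever the lens; pixels are square), "cx", "cy" (the principal point, pixels), "world_to_cam" (4x4, takes a point from world to camera coordinates); the wrist camera has in their place "T_tool_cam" (4x4, takes a point from camera to tool coordinates, whose origin is the TCP and whose axes are the flange's). Camera axes: x right, y up, looking along -z (the intrinsics and any distortion apply to the point x, -y, -z); pixel columns grow to the right and rows downward; lengths in mm; the calibration is good to about 2 mm. A picture is of the moment at which its call begins: read the wrist's pose just before it.
- robot.sign_off(): hands the job in, once; it reports no verdict.
Trained networks look in a picture, given as the dict that the camera call returned (one of the last four; its "shot" number tells which), for a name from the list of things; names that differ only in an ending like _2 or _b are one class to them, and where a whole thing is asked for, a point or a joint stands for the part that bears it (a point fixed in the world has none). Each returns a list of dicts, best first, with "conf" (0 to 1); they miss things now and then, are a little off and sometimes report something else, mostly with a low value. They report only what shows in the picture. A call takes as long as a camera call. They do not tell look-alikes from the thing itself.
- robot.find_in(picture, target): "xyz" ([x, y, z] in mm, in world coordinates, good to about 4 mm: the middle of the surface that is visible of it).
The state is a dict: "time_s": time; "q": joint angles; "joint_velocities": joint speeds; "joint_torque": joint torques, N m; "ee_pos": TCP position; "tool_rot": TCP orientation; "force": force on the tool from outside, world axes, zero at the start; "ft_torque": the same for the moment, N m; "grip_width": finger opening in mm.
Only numpy, scipy, OpenCV 4.12 (cv2) and the standard library are available. Lean on these libraries where they do the work, as an engineer would, in place of code of your own. Each camera call takes 0.05 s, during which the arm holds its last target.

TASK

Set up this tacking jig by pushing only: push the stop carriage along its rail onto the index block until its spring plunger drops into the notch, and leave it there without forcing it on through. Then push the steel tube along its trough by its outer end until its other end is up against the stop pad, with the carriage still latched. Lift nothing, keep off the plunger's knob, leave the other things on the bench where they are, and finish with the hand clear.

Things in the scene. Friction and masses are not known exactly. Their poses are not given: they have to be found in the camera images.
- jig: tacking jig bolted to the bench: steel base plate 170 x 480 x 12 mm (x, y, z), origin at the centre of its underside; placed and turned anew each time. Its y axis runs along the jig (+y to the robot's left), x away from the robot. A trough (nearer the robot) and a rail run side by side along y over 470 mm, 38 mm apart.
- trough (a point): point on the trough's floor at mid length, 18 mm above the bench, at jig x = -35 mm. The open steel trough is 44 mm wide inside; its lips are 4 mm thick, tops 32 mm above the bench.
- rail (a point): point on the rail's top at mid length, 42 mm above the bench, at jig x = +45 mm. Aluminium T-slot rail 32 mm wide; end plates 40 mm wide stand 4 mm above its top at both ends (jig y = +-235 to 240 mm).
- index_block: steel index block screwed on top of the rail, 22 mm wide, 42 mm long, 7 mm high; its place along the rail changes each time. Origin on the rail's top under the notch's centre; axes as the jig's. Along y: ramp from +23 to +9 mm (the carriage's side), flatter crest to +4.5, notch with a steep left and a slanting right side, second crest at -5.6, ramp down to -19.
- carriage (a joint): travel of the stop carriage along the rail in m: 0 at its left end (plunger at jig y = +180 mm), growing to 0.30 as it is pushed to -y of the jig. It slides with 1.5 to 3 N; 5 to 9 N while the plunger climbs the index block's ramp, 1 to 3 N on the crest, then it snaps the last 4 mm or so into the notch by itself. From there over 16 N would force it on through, over 25 N back.
- plunger (a joint): lift in m of the spring plunger, which moves straight up and down through the carriage's middle (steel roller of 4 mm radius as its nose below, black pull knob of 22 mm diameter on top): 0 on the plain rail, about 0.006 on the crest, under 0.001 when dropped into the notch. Spring 6 N at 0, 8 N on the crest. Not to be pulled.
- nose (a point): lowest point of the plunger's roller nose. Dropped in the notch it lies within 1 mm of the index block's origin along the rail and about 1 mm above it.
- push_face (a point): centre of the carriage's left (+y) end face, the face to push: 56 mm wide (x), from 51 to 75 mm above the bench, 35 mm from the plunger. The carriage is an aluminium saddle 70 mm long; the knob's top is 98 mm above the bench (105 when lifted). A steel arm (20 mm wide, 60 to 72 mm above the bench) reaches from it towards the robot over the trough.
- stop_face (a point): on the working face of the steel stop pad that hangs from the carriage's arm into the trough, looking to -y of the jig, 16 mm to the -y side of the plunger. The pad is 38 mm wide and reaches from 65 down to 23 mm above the bench.
- tube: the work: square steel tube 40 x 150 x 40 mm (x, y, z), flat caps closing both ends, 0.35 to 0.6 kg, lying loose in the trough along y with 2 mm play each side. Origin at the centre of its underside; axes nearly as the jig's. Its top is 58 mm above the bench, 26 mm above the trough's lips. It slides with 1.5 to 4.5 N.
- tube_push_end (a point): centre of the tube's outer (-y) end face, the face to push (40 x 40 mm; only the part above the trough's lips has room at its sides).
- tube_stop_end (a point): centre of the tube's inner (+y) end face, the one that goes against the stop.
- magnet: bystander: flat arrow-shaped welding magnet about 95 x 82 x 18 mm, lying behind the rail. Origin on its underside.
- offcut: bystander: short open offcut of square tube 40 x 65 x 40 mm, lying in front of the jig. Origin on its underside.
- wire_brush: bystander: wooden wire brush about 230 x 26 x 36 mm behind the jig, right. Origin on its underside.
- chipping_hammer: bystander: chipping hammer about 265 mm long, head 125 mm across, 24 mm high, right of the jig. Origin on its underside.
- g_clamp: bystander: G-clamp lying flat, about 90 x 170 x 22 mm, behind the jig, left. Origin on the bench.
- spray_can: bystander: grey spray can, 56 mm diameter, 150 mm tall, standing left of the jig. Origin on its underside.
- tip_cup: bystander: small steel cup, 66 mm diameter, 60 mm tall, left in front of the jig. Origin on its underside.
Mind the look-alikes: they are no part of the job. Leave any blue or purple look-alike of the tube alone.

How it is judged:
By the outcome, as a careful person would: the job done as asked, in the order asked, and still so for the second after the job is handed in, with the robot touching nothing.
It also fails if it takes over 58 s, if anything falls off the work surface, if the arm or the gripper's body presses on something with over 40 N, if the wrist force passes 120 N, or if a joint passes its speed limit or range.

## Working session

There is one attempt and no reset: what is moved stays moved. The work goes in short steps, Python scripts to look and compute and a tool call to move; the robot and the scene stay as the last step left them, time stands still between calls to the robot, and variables do not carry over. Pictures are saved under pics/ and viewed, and the job is handed in when it is done.

Besides the shell and the picture viewer there is one more tool, called after "Request:" by a JSON object that holds its "name" and its "arguments", one argument or row to a line. arm_command: Moves the arm, as the interface text tells. Scaled input: -1 to 1 covers 150 mm each way for a shift and 180 degrees each way for a turn. Its arguments: {"type":"object","properties":{"motion":{"type":"array","items":{"type":"object","properties":{"translation":{"type":"array","items":{"type":"number","minimum":-1,"maximum":1}},"turn":{"type":"array","items":{"type":"number","minimum":-1,"maximum":1}},"gripper":{"type":"number"}}}},"newtons":{"type":"number"}},"required":["motion"]}

```bash
mkdir -p pics; ls; cat > h.py <<'E'
import numpy as np, cv2
from workcell import robot
def px2w(p,u,v,z=None):
    H,W=p["z_map"].shape; f=H/2/np.tan(np.radians(p["vertical_fov"]/2))
    d=p["z_map"][int(round(v)),int(round(u))] if z is None else z
    c=np.array([(u-p["cx"])/f*d,-(v-p["cy"])/f*d,-d,1])
    return (np.linalg.inv(p["world_to_cam"])@c)[:3]
def cloud(p):
    H,W=p["z_map"].shape; f=H/2/np.tan(np.radians(p["vertical_fov"]/2))
    v,u=np.mgrid[:H,:W]; d=p["z_map"]
    c=np.stack([(u-p["cx"])/f*d,-(v-p["cy"])/f*d,-d,np.ones_like(d)],-1)
    return (c@np.linalg.inv(p["world_to_cam"]).T)[...,:3]
def w2px(p,w):
    H,W=p["z_map"].shape; f=H/2/np.tan(np.radians(p["vertical_fov"]/2))
    c=p["world_to_cam"]@np.append(w,1); return p["cx"]+f*c[0]/-c[2], p["cy"]+f*c[1]/c[2]
def save(p,n,s=1):
    cv2.imwrite("pics/"+n+".png",p["img"][...,::-1])
E
python3 - <<'E'
from h import *
import pickle
print(robot.tips_ahead, robot.get_state())
for n in("top","side"):
    p=robot.snapshot(n); save(p,n+"0"); pickle.dump(p,open(n+"0.pkl","wb"))
    print(n,{k:v for k,v in p.items() if k not in("img","z_map")})
    for t in ["jig","index_block","carriage","plunger","push_face","stop_face","tube","tube_push_end","tube_stop_end","trough","rail","nose"]:
        try: print(t,[(np.round(r["xyz"]),round(r["conf"],2)) for r in robot.find_in(p,t)])
        except Exception as e: print(t,e)
E
```

```text
pics
173.4 {'time_s': 0.0, 'q': array([-7.34317515e+01,  1.72161110e+01,  8.71811618e+01, -1.15082851e-03,
        7.56695257e+01, -3.81582740e+00]), 'joint_velocities': array([-0.03819081,  0.02614499, -0.01508566, -0.08513523, -0.05586917,
       -0.07453043]), 'joint_torque': array([ 4.39001633e-05, -5.43503380e+01, -3.61787724e+01, -8.53803863e-05,
        4.01013298e-03, -2.28768334e-05]), 'ee_pos': array([ 191.55818885, -515.52686884,  404.11021352]), 'tool_rot': array([[ 9.37377106e-01,  3.48316004e-01, -3.51104087e-04],
       [ 3.48316176e-01, -9.37376448e-01,  1.11189788e-03],
       [ 5.81751247e-05, -1.16456285e-03, -9.99999320e-01]]), 'force': array([ 0.81837325, -0.31631388,  0.09846486]), 'ft_torque': array([-0.00943976,  0.02195058, -0.01299458]), 'grip_width': 85.31050213155096}
top {'vertical_fov': 42.179262983709485, 'cx': 283.8883746987166, 'cy': 209.08427298576427, 'world_to_cam': array([[-3.27658817e-02, -9.99457471e-01,  3.34084756e-03,
         1.67562446e+01],
       [ 9.78459130e-01, -3.13954447e-02,  2.04039350e-01,
        -5.29224896e+02],
       [-2.0382
[... 2221 characters left out ...]
., -162.,   58.]), 0.82), (array([ 276., -253.,   36.]), 0.72)]
tube_push_end [(array([ 294., -480.,   39.]), 0.89), (array([ 493., -168.,   56.]), 0.68), (array([ 274., -253.,   38.]), 0.58), (array([272., 230.,  42.]), 0.57), (array([ 605., -441.,   42.]), 0.55)]
tube_stop_end [(array([ 487., -164.,   58.]), 0.77), (array([260., 230.,  46.]), 0.76), (array([ 276., -259.,   36.]), 0.73), (array([ 610., -436.,   40.]), 0.65), (array([ 299., -478.,   35.]), 0.64), (array([558., 486., 113.]), 0.29)]
trough [(array([514.,  19.,  16.]), 0.97), (array([558., 486., 111.]), 0.27)]
rail [(array([511.,  27.,  22.]), 0.81)]
nose [(array([ 492., -167.,   61.]), 0.52), (array([544., 112.,  95.]), 0.39)]
```

View pics/top0.png

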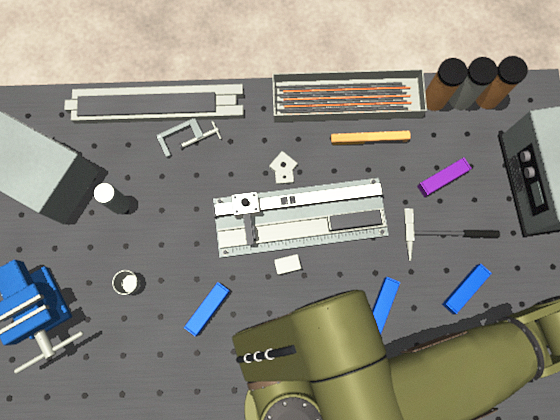

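View pics/side0.png

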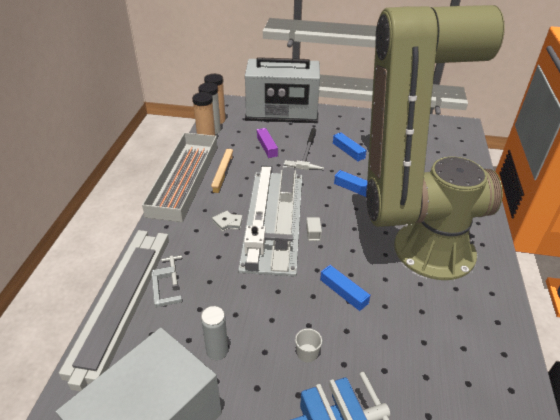

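```bash
python3 - <<'E'
from h import *
import pickle
for n in("top","side"):
    p=pickle.load(open(n+"0.pkl","rb")); C=cloud(p)
    def sel(z0,z1,x0,x1,y0,y1):
        return (C[...,2]>z0)&(C[...,2]<z1)&(C[...,0]>x0)&(C[...,0]<x1)&(C[...,1]>y0)&(C[...,1]<y1)&(p["z_map"]>0)
    for nm,m in [("tube",sel(52,63,455,525,-280,-60)),("rail",sel(38,50,535,610,-300,220)),("car",sel(70,80,480,610,0,200)),("knob",sel(90,106,500,610,0,200)),("plate",sel(8,15,430,640,-320,240)),("jigall",sel(8,120,430,640,-320,240))]:
        P=C[m]; 
        if len(P)<5: print(n,nm,len(P));continue
        r=cv2.minAreaRect(P[:,:2].astype(np.float32))
        print(n,nm,len(P),np.round(P.mean(0),1),"rect",np.round(r[0],1),np.round(r[1],1),round(r[2],2))
    big=cv2.resize(p["img"][150:270,200:400] if n=="top" else p["img"][150:280,220:320],None,fx=4 if n=="top" else 6,fy=4 if n=="top" else 6,interpolation=cv2.INTER_CUBIC)
    cv2.imwrite(f"pics/{n}0z.png",big[:600,:800,::-1])
E
```

```text
top tube 702 [ 492.9 -194.5   57.7] rect [ 493.3 -194.9] [ 40.9 150.8] 5.49
top rail 1397 [563.1 -80.4  42.7] rect [558.8 -40.1] [ 39.9 480.6] 5.56
top car 459 [536.8 105.9  74.8] rect [526.7 105. ] [92.8 69.7] 6.05
top knob 52 [543.8 106.1  97.7] rect [543.3 105.5] [19.6 20.1] 50.45
top plate 2989 [515.3 -61.6  11.7] rect [534.8 -38.8] [209.3 547.6] 0.14
top jigall 9352 [515.7 -46.3  30. ] rect [535.3 -39. ] [209.8 547.4] 0.34
side tube 313 [ 493.7 -189.5   58.3] rect [ 494.1 -195.3] [ 39.9 157.5] 5.47
side rail 708 [562.9 -59.9  43.1] rect [562.9 -39.5] [ 39.4 485.3] 4.58
side car 330 [536.1 110.9  74.9] rect [526.4 106.8] [94.1 73. ] 4.63
side knob 41 [545.  109.1  96.8] rect [545.6 106.4] [21.  20.8] 71.81
side plate 1685 [516.3 -28.3  12.1] rect [534.9 -42. ] [209.6 542.9] 0.01
side jigall 5251 [515.4 -11.5  31.1] rect [534.9 -42. ] [209.6 542.9] 0.01
```

```bash
ls pics
```

```text
side0.png
side0z.png
top0.png
top0z.png
```

View pics/top0z.png

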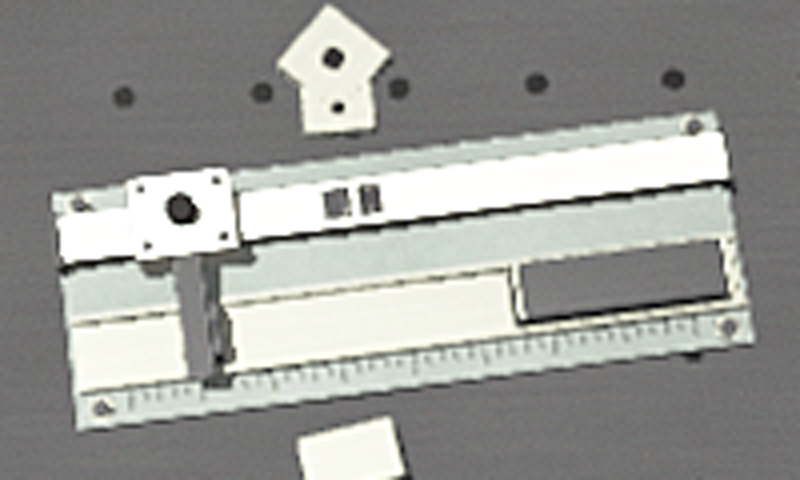

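View pics/side0z.png

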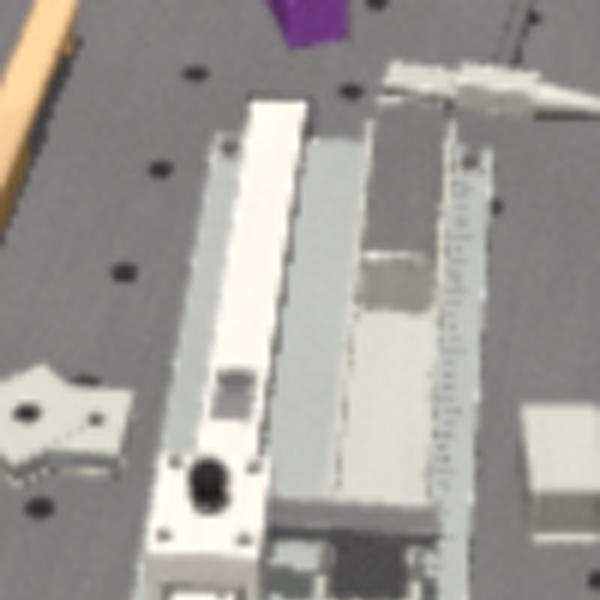

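```bash
python3 - <<'E'
from h import *
import pickle
th=np.radians(5.5); R=np.array([[np.cos(th),np.sin(th)],[-np.sin(th),np.cos(th)]]) # world->jig axes
for n in("top","side"):
    p=pickle.load(open(n+"0.pkl","rb")); C=cloud(p); J=C[...,:2]@R.T
    ok=p["z_map"]>0
    m=ok&(abs(C[...,2]-57.8)<4)&(abs(J[...,0]-472)<35)&(J[...,1]<-140)&(J[...,1]>-340)
    Q=J[m]; print(n,"tube",Q.min(0),Q.max(0))
    # yaw by fitting line on per-y mean x
    r=cv2.fitLine(Q.astype(np.float32),cv2.DIST_HUBER,0,.01,.01).ravel(); print(" tube yaw resid",np.degrees(np.arctan2(-r[0],r[1])))
    m=ok&(abs(C[...,2]-43)<4)&(abs(J[...,0]-551)<25)
    Q=J[m]; print(n,"rail",Q.min(0),Q.max(0))
    b=[(y,Q[(abs(Q[:,1]-y)<8),0].mean()) for y in range(-280,0,20)]; b=np.array([q for q in b if np.isfinite(q[1])]); print(" yaw resid rail",np.degrees(np.polyfit(b[:,0],b[:,1],1)[0])*-1)
    m=ok&(abs(C[...,2]-75)<3)&(abs(J[...,0]-551)<40)&(abs(J[...,1]-53)<60)
    Q=J[m]; print(n,"car",Q.min(0),Q.max(0), np.median(Q,0))
    m=ok&(C[...,2]>92)&(C[...,2]<106)&(abs(J[...,0]-551)<30)&(abs(J[...,1]-53)<60)
    Q=J[m]; print(n,"knob",Q.min(0),Q.max(0))
    m=ok&(C[...,2]>45.5)&(C[...,2]<52)&(abs(J[...,0]-551)<8)&(J[...,1]<10)&(J[...,1]>-200)
    Q=J[m]; print(n,"block", Q.min(0),Q.max(0),len(Q)) if m.sum() else 0
    # profile z along rail
    m=ok&(abs(J[...,0]-551)<7)
    for y in range(-90,20,3):
        s=m&(abs(J[...,1]-y)<1.6)
        if s.sum(): print(y,round(float(np.median(C[s][:,2])),1),s.sum(),end=' | ')
    print()
p=pickle.load(open("top0.pkl","rb"))
def pxz(p,u,v,z):
    a=px2w(p,u,v,1.);b=px2w(p,u,v,1000.); t=(z-a[2])/(b[2]-a[2]); return a+t*(b-a)
for u,v,z in [(200+355/4,150+201/4,45),(200+322/4,150+203/4,42),(200+382/4,150+198/4,42),(200+182/4,150+208/4,98)]:
    w=pxz(p,u,v,z); print(np.round(w,1),np.round(R@w[:2],1))
E
```

```text
top tube [ 452.22919061 -316.63340263] [ 492.75811928 -165.85360484]
 tube yaw resid -179.52138
top rail [ 528.53927581 -714.13048875] [575.82821681 146.80530192]
 yaw resid rail 0.16129819332350517
top car [511.01092176  19.15119055] [580.12324858  88.9876684 ] [549.57951514  51.38486577]
top knob [541.41501784  43.12697022] [562.46217827  62.67749586]
top block [ 543.36657189 -196.1024555 ] [558.70104776   5.14175401] 85
-90 39.7 7 | -87 43.1 6 | -84 46.0 6 | -81 45.0 6 | -78 48.2 6 | -75 51.1 7 | -72 47.4 6 | -69 47.2 5 | -66 39.1 5 | -63 41.2 5 | -60 45.9 5 | -57 46.3 6 | -54 47.1 6 | -51 45.4 7 | -48 43.9 5 | -45 43.4 6 | -42 44.0 6 | -39 41.5 8 | -36 42.2 6 | -33 41.3 5 | -30 41.5 6 | -27 44.5 5 | -24 46.8 5 | -21 47.1 5 | -18 43.9 5 | -15 40.3 5 | -12 40.2 5 | -9 43.0 4 | -6 40.8 6 | -3 44.5 6 | 0 40.3 5 | 3 43.0 6 | 6 43.0 7 | 9 42.7 6 | 12 42.3 7 | 15 43.1 7 | 18 41.7 7 | 
side tube [ 453.15333083 -320.53831028] [ 493.07456964 -163.02155456]
 tube yaw resid -179.63748
side rail [  526.78091106 -1911.43360647] [575.92930465 576.44926023]
 yaw resid rail -0.3821482330403656
side car [513.1294832   18.74498182] [581.60987999  90.32551187] [548.45709749  62.11349788]
side knob [542.64018092  43.29302353] [563.71485755  65.99947584]
side block [ 543.52071642 -168.10501036] [558.8676382  -14.21693795] 42
-90 43.6 4 | -87 46.6 1 | -84 44.1 2 | -81 47.6 2 | -75 47.3 1 | -72 47.9 6 | -69 46.3 2 | -66 46.7 1 | -63 46.3 1 | -60 47.6 3 | -57 47.1 7 | -54 46.8 2 | -51 47.1 4 | -48 46.6 7 | -45 44.2 8 | -42 40.8 4 | -39 38.9 2 | -36 43.8 1 | -33 42.4 3 | -30 37.0 1 | -27 44.1 5 | -24 43.6 3 | -21 42.7 2 | -15 45.5 4 | 
[556.2 -14.9  45. ] [552.2 -68.1]
[556.2   8.2  42. ] [554.4 -45.2]
[558.5 -33.9  42. ] [552.6 -87.3]
[543.2 102.6  98. ] [550.5  50.1]
```

Request:
{"name": "arm_command", "arguments": {
  "motion": [
    {"translation":[0.2,-0.18,0],"turn":[0,0,-0.04],"gripper":-1},
    {"translation":[0.4,-0.37,0],"turn":[0,0,-0.08],"gripper":-1},
    {"translation":[0.6,-0.56,0],"turn":[0,0,-0.12],"gripper":-1},
    {"translation":[0.8,-0.75,0],"turn":[0,0,-0.16],"gripper":-1},
    {"translation":[1,-0.93,0],"turn":[0,0,-0.195],"gripper":-1}
  ],
  "newtons": 40
}}

```text
time_s: 1.72
ee_pos: [283.8, -330.6, 404.7]
tool_rot: [[0.562, 0.827, 0.0], [0.827, -0.562, -0.0], [-0.0, 0.0, -1.0]]
force: [0.8, -0.6, 1.2]
grip_width: 25.6
```

```bash
cat > g.py <<'E'
from h import *
import sys
def togo(x,y,z,yaw):
    s=robot.get_state(); R=s["tool_rot"]; d=R.T@(np.array([x,y,z])-s["ee_pos"])
    c,q=np.cos(np.radians(yaw)),np.sin(np.radians(yaw))
    G=np.array([[c,q,0],[q,-c,0],[0,0,-1]])
    rv=cv2.Rodrigues(R.T@G)[0].ravel()/np.pi
    print("t",round(s["time_s"],2),"pos",np.round(s["ee_pos"],1),"F",np.round(s["force"],1),"shift",np.round(d/150,3),"turn",np.round(rv,4),"grip",round(s["grip_width"],1))
togo(*map(float,sys.argv[1:5]))
E
python3 g.py 537 172 404 95.5
```

```text
t 1.72 pos [ 283.8 -330.6  404.7] F [ 0.8 -0.6  1.2] shift [ 3.72  -0.486  0.005] turn [ 1.000e-04  0.000e+00 -2.204e-01] grip 25.6
```

Request:
{"name": "arm_command", "arguments": {
  "motion": [
    {"translation":[0.26,-0.03,0],"turn":[0,0,-0.04]},
    {"translation":[0.52,-0.07,0],"turn":[0,0,-0.08]},
    {"translation":[0.78,-0.1,0],"turn":[0,0,-0.12]},
    {"translation":[1,-0.13,0],"turn":[0,0,-0.16]},
    {"translation":[1,-0.13,0],"turn":[0,0,-0.195]}
  ]
}}

```text
invalid input
```

```bash
python3 g.py 537 172 404 95.5
```

```text
t 1.72 pos [ 283.8 -330.6  404.7] F [ 0.8 -0.6  1.2] shift [ 3.72  -0.486  0.005] turn [ 1.000e-04  0.000e+00 -2.204e-01] grip 25.6
```

Gripper is apparently required in each row.

Request:
{"name": "arm_command", "arguments": {
  "motion": [
    {"translation":[0.26,-0.03,0],"turn":[0,0,-0.04],"gripper":-1},
    {"translation":[0.52,-0.07,0],"turn":[0,0,-0.08],"gripper":-1},
    {"translation":[0.78,-0.1,0],"turn":[0,0,-0.12],"gripper":-1},
    {"translation":[1,-0.13,0],"turn":[0,0,-0.16],"gripper":-1},
    {"translation":[1,-0.13,0],"turn":[0,0,-0.195],"gripper":-1}
  ],
  "newtons": 40
}}

```text
time_s: 2.13
ee_pos: [354.0, -194.0, 405.0]
tool_rot: [[-0.021, 1.0, 0.001], [1.0, 0.021, 0.0], [0.0, 0.001, -1.0]]
force: [-0.1, -1.0, 0.6]
grip_width: -0.2
```

```bash
python3 g.py 537 172 404 95.5
```

```text
t 2.13 pos [ 354. -194.  405.] F [-0.1 -1.   0.6] shift [2.414 1.271 0.009] turn [ 0.0003 -0.0001 -0.0239] grip -0.2
```

Request:
{"name": "arm_command", "arguments": {
  "motion": [
    {"translation":[0.24,0.13,0],"turn":[0,0,-0.024],"gripper":-1},
    {"translation":[0.48,0.26,0],"turn":[0,0,-0.024],"gripper":-1},
    {"translation":[0.72,0.39,0],"turn":[0,0,-0.024],"gripper":-1},
    {"translation":[0.96,0.52,0],"turn":[0,0,-0.024],"gripper":-1},
    {"translation":[1,0.6,0],"turn":[0,0,-0.024],"gripper":-1}
  ]
}}

```text
time_s: 2.55
ee_pos: [441.9, -42.8, 404.9]
tool_rot: [[-0.089, 0.996, 0.001], [0.996, 0.089, 0.001], [0.001, 0.001, -1.0]]
force: [0.1, -1.1, -0.6]
grip_width: 0.3
```

```bash
python3 g.py 537 172 404 95.5; python3 - <<'E'
from h import *
s=robot.get_state()
p=robot.snapshot("wrist"); save(p,"w1")
T=np.eye(4);T[:3,:3]=s["tool_rot"];T[:3,3]=s["ee_pos"]
p["world_to_cam"]=np.linalg.inv(T@p["T_tool_cam"])
import pickle;pickle.dump(p,open("w1.pkl","wb"))
print(p["T_tool_cam"],p["vertical_fov"])
for t in("index_block","carriage","plunger","push_face"): print(t,[(np.round(r["xyz"],1),round(r["conf"],2)) for r in robot.find_in(p,t)])
E
```

```text
t 2.55 pos [441.9 -42.8 404.9] F [ 0.1 -1.1 -0.6] shift [1.37  0.759 0.008] turn [ 0.0002 -0.0002 -0.0022] grip 0.3
[[-5.51585100e-05  9.51028584e-01  3.09102942e-01  7.96209217e+01]
 [ 9.99999706e-01  2.88788914e-04 -7.10080649e-04 -7.49494566e-02]
 [-7.64572497e-04  3.09102812e-01 -9.51028321e-01  3.02106411e+01]
 [ 0.00000000e+00  0.00000000e+00  0.00000000e+00  1.00000000e+00]] 61.678886311500364
index_block [(array([555.6, -12.6,  46.1]), 0.91), (array([514.2,  10.9,  20.9]), 0.7), (array([ 729.8, -194.9,   35.8]), 0.41)]
carriage [(array([522.6,  95.2,  74.2]), 0.61), (array([377.9,  -0.5,  39. ]), 0.32)]
plunger [(array([544.3, 103.9,  98.7]), 0.61)]
push_face [(array([520.2,  91.4,  72.8]), 0.8)]
```

View pics/w1.png

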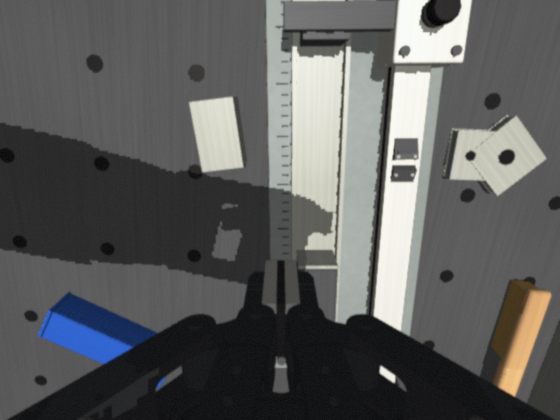

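```bash
python3 - <<'E'
from h import *
import pickle
p=pickle.load(open("w1.pkl","rb"))
th=np.radians(5.5); R=np.array([[np.cos(th),np.sin(th)],[-np.sin(th),np.cos(th)]])
def pxz(p,u,v,z):
    a=px2w(p,u,v,1.);b=px2w(p,u,v,1000.); t=(z-a[2])/(b[2]-a[2]); return a+t*(b-a)
for nm,u,v,z in [("blk top",405,138,42),("blk bot",403,182,42),("mid",404,162,48),("car R edge l",391,61,75),("car R edge r",464,64,75),("knob",441,11,98),("rail at far L",378,330,42),("R",403,331,42),("rail L near",391,70,42),("R",431,70,42)]:
    w=pxz(p,u,v,z); print(nm,np.round(w,1),np.round(R@w[:2],1))
cv2.imwrite("pics/w1z.png",cv2.resize(p["img"][0:200,340:500],None,fx=4,fy=3,interpolation=cv2.INTER_CUBIC)[:600,:,::-1])
E
```

```text
blk top [554.5   8.9  42. ] [552.8 -44.3]
blk bot [560.9 -32.8  42. ] [555.1 -86.4]
mid [555.8 -12.5  48. ] [552.  -65.7]
car R edge l [519.8  69.8  75. ] [524.1  19.6]
car R edge r [577.7  72.7  75. ] [582.  17.]
knob [542.1 102.3  98. ] [549.4  49.8]
rail at far L [ 566.3 -203.    42. ] [ 544.2 -256.3]
R [ 594.4 -201.8   42. ] [ 572.4 -257.8]
rail L near [530.5  66.2  42. ] [534.4  15. ]
R [565.6  69.3  42. ] [569.7  14.8]
```

View pics/w1z.png

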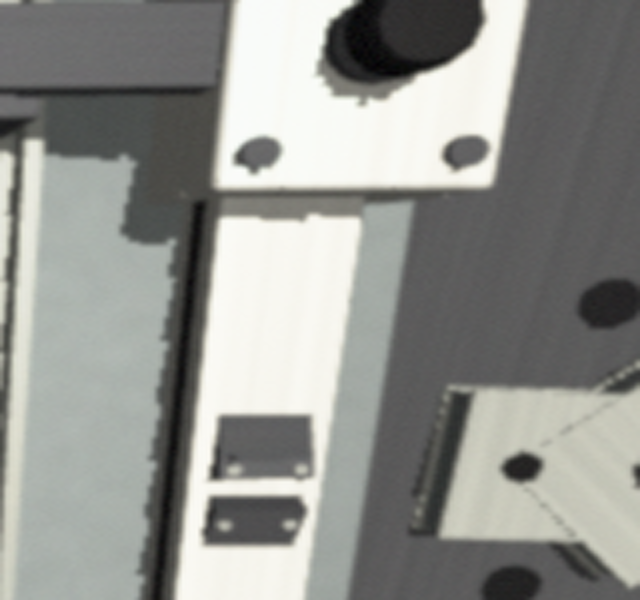

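Request:
{"name": "arm_command", "arguments": {
  "motion": [
    {"translation":[0.25,0.15,0],"turn":[0,0,0],"gripper":-1},
    {"translation":[0.5,0.3,0],"turn":[0,0,0],"gripper":-1},
    {"translation":[0.75,0.45,0],"turn":[0,0,0],"gripper":-1},
    {"translation":[1,0.6,0],"turn":[0,0,0],"gripper":-1},
    {"translation":[1,0.76,0],"turn":[0,0,0],"gripper":-1}
  ]
}}

```text
time_s: 3.22
ee_pos: [541.4, 115.3, 405.1]
tool_rot: [[-0.087, 0.996, 0.0], [0.996, 0.087, 0.001], [0.001, 0.0, -1.0]]
force: [0.1, -1.1, 0.9]
grip_width: 0.2
```

```bash
python3 g.py 537 172 404 95.5
```

```text
t 3.22 pos [541.4 115.3 405.1] F [ 0.1 -1.1  0.9] shift [0.379 0.004 0.008] turn [ 0.0001 -0.0002 -0.0028] grip 0.2
```

Request:
{"name": "arm_command", "arguments": {
  "motion": [
    {"translation":[0.2,0,0.2],"turn":[0,0,-0.003],"gripper":-1},
    {"translation":[0.38,0,0.4],"turn":[0,0,-0.003],"gripper":-1},
    {"translation":[0.38,0,0.65],"turn":[0,0,-0.003],"gripper":-1},
    {"translation":[0.38,0,0.75],"turn":[0,0,-0.003],"gripper":-1},
    {"translation":[0.38,0,0.75],"turn":[0,0,-0.003],"gripper":-1}
  ]
}}

```text
time_s: 3.63
ee_pos: [536.2, 168.0, 288.5]
tool_rot: [[-0.094, 0.996, -0.006], [0.996, 0.094, -0.002], [-0.001, -0.006, -1.0]]
force: [1.2, 0.3, -1.1]
grip_width: 0.1
```

```bash
python3 g.py 537 172 230 95.5; python3 - <<'E'
from h import *
import pickle
print(robot.tips_ahead)
p=robot.snapshot("side"); save(p,"s2")
cv2.imwrite("pics/s2z.png",cv2.resize(p["img"][150:290,200:340],None,fx=4,fy=4,interpolation=cv2.INTER_CUBIC)[...,::-1])
E
```

```text
t 3.63 pos [536.2 168.  288.5] F [ 1.2  0.3 -1.1] shift [0.027 0.011 0.39 ] turn [-0.0021  0.0003 -0.0006] grip 0.1
173.4
```

View pics/s2z.png

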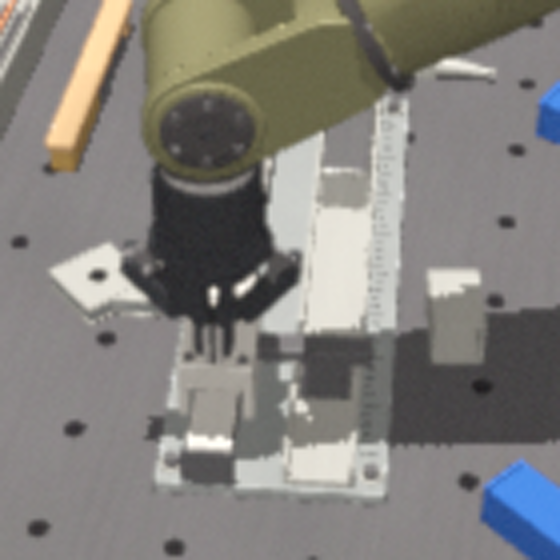

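Request:
{"name": "arm_command", "arguments": {
  "motion": [
    {"translation":[0,0,0.1],"turn":[0,0,0],"gripper":-1},
    {"translation":[0,0,0.2],"turn":[0,0,0],"gripper":-1},
    {"translation":[0,0,0.3],"turn":[0,0,0],"gripper":-1},
    {"translation":[0,0,0.36],"turn":[0,0,0],"gripper":-1},
    {"translation":[0,0,0.4],"turn":[0,0,0],"gripper":-1}
  ]
}}

```text
time_s: 4.1
ee_pos: [537.3, 168.3, 232.9]
tool_rot: [[-0.094, 0.996, 0.001], [0.996, 0.094, 0.0], [0.0, 0.001, -1.0]]
force: [0.5, 0.1, -1.5]
grip_width: 0.2
```

```bash
python3 g.py 537 172 230 95.5
```

```text
t 4.1 pos [537.3 168.3 232.9] F [ 0.5  0.1 -1.5] shift [0.024 0.001 0.019] turn [ 0.0004 -0.     -0.0007] grip 0.2
```

Request:
{"name": "arm_command", "arguments": {
  "motion": [
    {"translation":[-0.05,0,0.01],"turn":[0,0,0],"gripper":-1},
    {"translation":[-0.1,0,0.02],"turn":[0,0,0],"gripper":-1},
    {"translation":[-0.14,0,0.02],"turn":[0,0,0],"gripper":-1},
    {"translation":[-0.18,0,0.02],"turn":[0,0,0],"gripper":-1},
    {"translation":[-0.22,0,0.02],"turn":[0,0,0],"gripper":-1}
  ]
}}

```text
time_s: 4.52
ee_pos: [540.2, 135.5, 229.9]
tool_rot: [[-0.095, 0.996, 0.001], [0.996, 0.095, 0.0], [0.0, 0.001, -1.0]]
force: [0.6, 3.2, 1.3]
grip_width: -0.1
```

```bash
cat > t.py <<'E'
from h import *
s=robot.get_state(); e=s["ee_pos"]; th=np.radians(5.5);c,q=np.cos(th),np.sin(th); F=s["force"]
print("t",round(s["time_s"],2),"x'",round(c*e[0]+q*e[1],1),"y'",round(-q*e[0]+c*e[1],2),"z",round(e[2],1),"Fx'",round(c*F[0]+q*F[1],2),"Fy'",round(-q*F[0]+c*F[1],2),"Fz",round(F[2],2))
E
python3 t.py
```

```text
t 4.52 x' 550.7 y' 83.05 z 229.9 Fx' 0.93 Fy' 3.14 Fz 1.28
```

Request:
{"name": "arm_command", "arguments": {
  "motion": [
    {"translation":[-0.05,0,0],"turn":[0,0,0],"gripper":-1},
    {"translation":[-0.1,0,0],"turn":[0,0,0],"gripper":-1},
    {"translation":[-0.15,0,0],"turn":[0,0,0],"gripper":-1},
    {"translation":[-0.2,0,0],"turn":[0,0,0],"gripper":-1},
    {"translation":[-0.25,0,0],"turn":[0,0,0],"gripper":-1}
  ]
}}

```text
time_s: 4.93
ee_pos: [543.7, 98.1, 229.3]
tool_rot: [[-0.095, 0.995, 0.0], [0.995, 0.095, 0.0], [0.0, 0.0, -1.0]]
force: [0.4, 3.3, 1.5]
grip_width: -0.2
```

```bash
python3 t.py
```

```text
t 4.93 x' 550.5 y' 45.51 z 229.3 Fx' 0.75 Fy' 3.23 Fz 1.51
```

Request:
{"name": "arm_command", "arguments": {
  "motion": [
    {"translation":[-0.05,0,0],"turn":[0,0,0],"gripper":-1},
    {"translation":[-0.09,0,0],"turn":[0,0,0],"gripper":-1},
    {"translation":[-0.13,0,0],"turn":[0,0,0],"gripper":-1},
    {"translation":[-0.16,0,0],"turn":[0,0,0],"gripper":-1},
    {"translation":[-0.18,0,0],"turn":[0,0,0],"gripper":-1}
  ]
}}

```text
time_s: 5.35
ee_pos: [546.2, 71.3, 229.1]
tool_rot: [[-0.095, 0.996, -0.0], [0.996, 0.095, -0.0], [-0.0, -0.0, -1.0]]
force: [0.7, 2.7, 1.1]
grip_width: -0.2
```

```bash
python3 t.py; python3 - <<'E'
from h import *
p=robot.snapshot("wrist"); save(p,"w3")
p=robot.snapshot("top"); cv2.imwrite("pics/t3.png",cv2.resize(p["img"][150:270,200:400],None,fx=4,fy=4,interpolation=cv2.INTER_CUBIC)[...,::-1])
E
```

```text
t 5.35 x' 550.5 y' 18.67 z 229.1 Fx' 0.92 Fy' 2.63 Fz 1.07
```

View pics/w3.png

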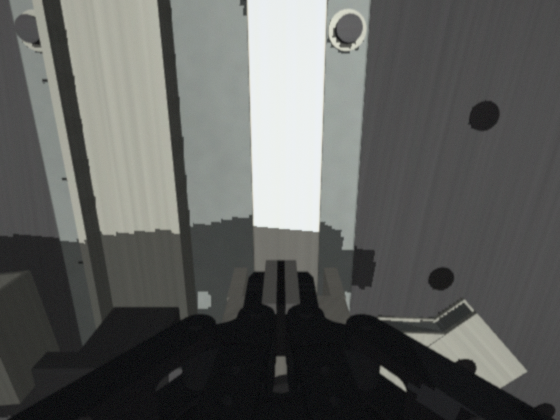

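View pics/t3.png

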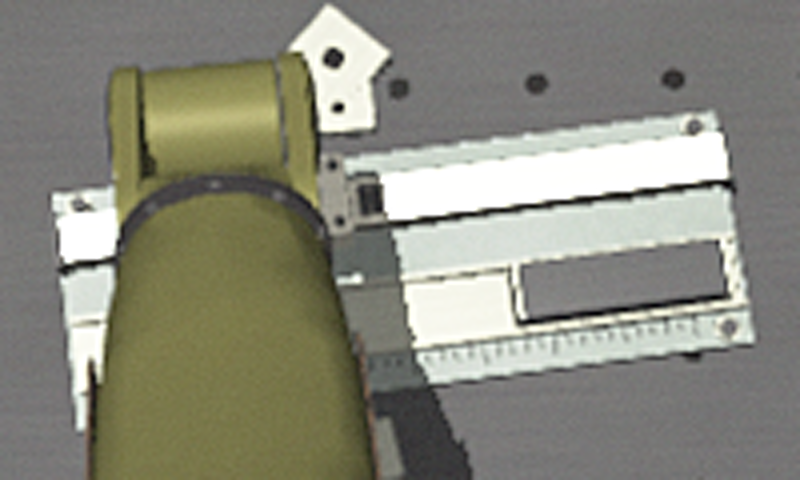

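Request:
{"name": "arm_command", "arguments": {
  "motion": [
    {"translation":[-0.02,0,0],"turn":[0,0,0],"gripper":-1},
    {"translation":[-0.04,0,0],"turn":[0,0,0],"gripper":-1},
    {"translation":[-0.06,0,0],"turn":[0,0,0],"gripper":-1},
    {"translation":[-0.08,0,0],"turn":[0,0,0],"gripper":-1},
    {"translation":[-0.1,0,0],"turn":[0,0,0],"gripper":-1}
  ]
}}

```text
time_s: 5.87
ee_pos: [547.5, 56.8, 229.0]
tool_rot: [[-0.095, 0.995, -0.001], [0.995, 0.095, 0.0], [0.0, -0.001, -1.0]]
force: [-1.0, 1.8, -1.6]
grip_width: -0.1
```

```bash
python3 t.py
```

```text
t 5.87 x' 550.4 y' 4.08 z 229.0 Fx' -0.86 Fy' 1.85 Fz -1.55
```

Request:
{"name": "arm_command", "arguments": {
  "motion": [
    {"translation":[-0.01,0,0],"turn":[0,0,0],"gripper":-1},
    {"translation":[-0.02,0,0],"turn":[0,0,0],"gripper":-1},
    {"translation":[-0.03,0,0],"turn":[0,0,0],"gripper":-1},
    {"translation":[-0.04,0,0],"turn":[0,0,0],"gripper":-1},
    {"translation":[-0.05,0,0],"turn":[0,0,0],"gripper":-1}
  ]
}}

```text
time_s: 6.28
ee_pos: [548.2, 49.8, 229.1]
tool_rot: [[-0.095, 0.995, -0.0], [0.995, 0.095, 0.001], [0.001, -0.0, -1.0]]
force: [-1.8, 6.4, -0.5]
grip_width: -0.3
```

```bash
python3 t.py
```

```text
t 6.28 x' 550.4 y' -2.94 z 229.1 Fx' -1.19 Fy' 6.54 Fz -0.5
```

Request:
{"name": "arm_command", "arguments": {
  "motion": [
    {"translation":[-0.007,0,0],"turn":[0,0,0],"gripper":-1},
    {"translation":[-0.014,0,0],"turn":[0,0,0],"gripper":-1},
    {"translation":[-0.021,0,0],"turn":[0,0,0],"gripper":-1},
    {"translation":[-0.028,0,0],"turn":[0,0,0],"gripper":-1},
    {"translation":[-0.035,0,0],"turn":[0,0,0],"gripper":-1}
  ]
}}

```text
time_s: 6.7
ee_pos: [548.7, 44.7, 229.1]
tool_rot: [[-0.095, 0.995, -0.0], [0.995, 0.095, 0.001], [0.001, -0.0, -1.0]]
force: [-1.5, 6.6, -1.6]
grip_width: 0.1
```

```bash
python3 t.py
```

```text
t 6.7 x' 550.4 y' -8.1 z 229.1 Fx' -0.87 Fy' 6.74 Fz -1.63
```

Request:
{"name": "arm_command", "arguments": {
  "motion": [
    {"translation":[-0.007,0,0],"turn":[0,0,0],"gripper":-1},
    {"translation":[-0.014,0,0],"turn":[0,0,0],"gripper":-1},
    {"translation":[-0.021,0,0],"turn":[0,0,0],"gripper":-1}
  ]
}}

```text
time_s: 6.95
ee_pos: [549.0, 41.6, 229.1]
tool_rot: [[-0.095, 0.995, -0.0], [0.995, 0.095, 0.001], [0.001, -0.0, -1.0]]
force: [-1.6, 6.4, -1.6]
grip_width: 0.2
```

```bash
python3 t.py
```

```text
t 6.95 x' 550.4 y' -11.23 z 229.1 Fx' -1.03 Fy' 6.53 Fz -1.55
```

Still on the ramp; 1 mm steps, two at a time.

Request:
{"name": "arm_command", "arguments": {
  "motion": [
    {"translation":[-0.007,0,0],"turn":[0,0,0],"gripper":-1},
    {"translation":[-0.013,0,0],"turn":[0,0,0],"gripper":-1}
  ]
}}

```text
time_s: 7.12
ee_pos: [549.2, 39.5, 229.1]
tool_rot: [[-0.095, 0.995, -0.0], [0.995, 0.095, 0.0], [0.0, -0.0, -1.0]]
force: [-1.3, 4.6, -0.9]
grip_width: -0.3
```

```bash
python3 t.py
```

```text
t 7.12 x' 550.4 y' -13.34 z 229.1 Fx' -0.87 Fy' 4.73 Fz -0.85
```

Request:
{"name": "arm_command", "arguments": {
  "motion": [
    {"translation":[-0.006,0,0],"turn":[0,0,0],"gripper":-1},
    {"translation":[-0.006,0,0],"turn":[0,0,0],"gripper":-1}
  ]
}}

```text
time_s: 7.28
ee_pos: [549.3, 38.4, 229.1]
tool_rot: [[-0.095, 0.995, -0.0], [0.995, 0.095, 0.0], [0.0, -0.0, -1.0]]
force: [-0.8, 4.1, -1.2]
grip_width: -0.0
```

```bash
python3 t.py
```

```text
t 7.28 x' 550.4 y' -14.37 z 229.1 Fx' -0.42 Fy' 4.12 Fz -1.24
```

Request:
{"name": "arm_command", "arguments": {
  "motion": [
    {"translation":[-0.007,0,0],"turn":[0,0,0],"gripper":-1},
    {"translation":[-0.007,0,0],"turn":[0,0,0],"gripper":-1}
  ]
}}

```text
time_s: 7.45
ee_pos: [549.4, 37.4, 229.1]
tool_rot: [[-0.095, 0.995, -0.0], [0.995, 0.095, 0.0], [0.0, -0.0, -1.0]]
force: [-1.1, 3.9, -1.7]
grip_width: -0.1
```

```bash
python3 t.py
```

```text
t 7.45 x' 550.4 y' -15.48 z 229.1 Fx' -0.75 Fy' 3.99 Fz -1.67
```

Request:
{"name": "arm_command", "arguments": {
  "motion": [
    {"translation":[-0.006,0,0],"turn":[0,0,0],"gripper":-1},
    {"translation":[-0.006,0,0],"turn":[0,0,0],"gripper":-1}
  ]
}}

```text
time_s: 7.62
ee_pos: [549.5, 36.3, 229.2]
tool_rot: [[-0.095, 0.995, -0.0], [0.995, 0.095, -0.0], [-0.0, -0.0, -1.0]]
force: [-0.5, 1.4, -1.7]
grip_width: 0.1
```

```bash
python3 t.py
```

```text
t 7.62 x' 550.4 y' -16.56 z 229.2 Fx' -0.35 Fy' 1.4 Fz -1.65
```

Request:
{"name": "arm_command", "arguments": {
  "motion": [
    {"translation":[-0.006,0,0],"turn":[0,0,0],"gripper":-1},
    {"translation":[-0.006,0,0],"turn":[0,0,0],"gripper":-1}
  ]
}}

```text
time_s: 7.78
ee_pos: [549.7, 35.2, 229.4]
tool_rot: [[-0.095, 0.995, 0.001], [0.995, 0.095, -0.0], [-0.0, 0.001, -1.0]]
force: [0.3, -0.6, 0.7]
grip_width: -0.2
```

```bash
python3 t.py
```

```text
t 7.78 x' 550.6 y' -17.66 z 229.4 Fx' 0.19 Fy' -0.66 Fz 0.66
```

Force has dropped to zero: it snapped. Back off, lift and check.

Request:
{"name": "arm_command", "arguments": {
  "motion": [
    {"translation":[0.06,0,0],"turn":[0,0,0],"gripper":-1},
    {"translation":[0.16,0,0],"turn":[0,0,0],"gripper":-1},
    {"translation":[0.3,0,-0.15],"turn":[0,0,0],"gripper":-1},
    {"translation":[0.4,0,-0.4],"turn":[0,0,0],"gripper":-1},
    {"translation":[0.5,0,-0.65],"turn":[0,0,0],"gripper":-1}
  ]
}}

```text
time_s: 8.2
ee_pos: [542.0, 111.5, 327.4]
tool_rot: [[-0.095, 0.995, -0.002], [0.995, 0.095, -0.0], [-0.0, -0.002, -1.0]]
force: [0.6, -0.5, 0.8]
grip_width: 0.3
```

Request:
{"name": "arm_command", "arguments": {
  "motion": [
    {"translation":[0,-0.25,-0.2],"turn":[0,0,0],"gripper":-1},
    {"translation":[0,-0.5,-0.4],"turn":[0,0,0],"gripper":-1},
    {"translation":[-0.2,-0.7,-0.6],"turn":[0,0,0],"gripper":-1},
    {"translation":[-0.4,-0.9,-0.6],"turn":[0,0,0],"gripper":-1},
    {"translation":[-0.6,-1,-0.6],"turn":[0,0,0],"gripper":-1}
  ]
}}

```text
time_s: 8.62
ee_pos: [404.3, 15.2, 418.0]
tool_rot: [[-0.098, 0.995, 0.004], [0.995, 0.098, -0.0], [-0.001, 0.004, -1.0]]
force: [1.4, -1.0, 0.3]
grip_width: 0.1
```

```bash
python3 t.py; python3 - <<'E'
from h import *
import pickle
s=robot.get_state(); p=robot.snapshot("wrist"); save(p,"w4")
T=np.eye(4);T[:3,:3]=s["tool_rot"];T[:3,3]=s["ee_pos"]
p["world_to_cam"]=np.linalg.inv(T@p["T_tool_cam"]);pickle.dump(p,open("w4.pkl","wb"))
p=robot.snapshot("side"); save(p,"s4");pickle.dump(p,open("s4.pkl","wb"))
cv2.imwrite("pics/s4z.png",cv2.resize(p["img"][150:290,200:340],None,fx=4,fy=4,interpolation=cv2.INTER_CUBIC)[...,::-1])
E
```

```text
t 8.62 x' 403.9 y' -23.59 z 418.0 Fx' 1.3 Fy' -1.12 Fz 0.3
```

View pics/w4.png

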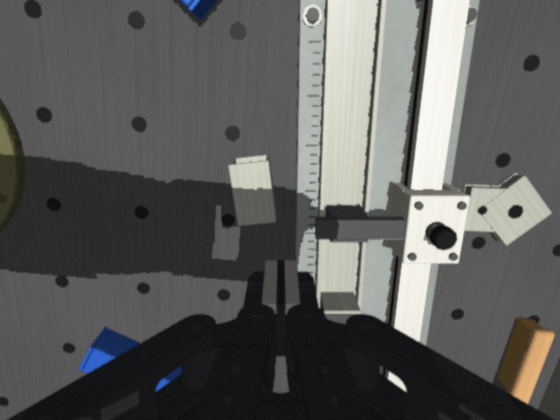

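View pics/s4z.png

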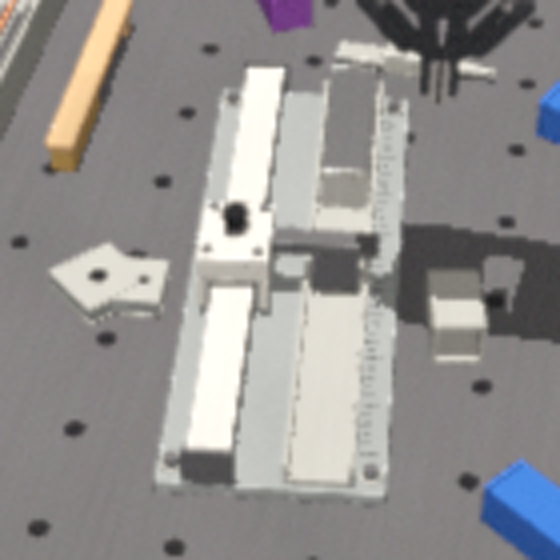

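```bash
python3 - <<'E'
from h import *
import pickle
th=np.radians(5.5); R=np.array([[np.cos(th),np.sin(th)],[-np.sin(th),np.cos(th)]])
def pxz(p,u,v,z):
    a=px2w(p,u,v,1.);b=px2w(p,u,v,1000.); t=(z-a[2])/(b[2]-a[2]); return a+t*(b-a)
p=pickle.load(open("w4.pkl","rb"))
for u,v in [(418,191),(467,192),(404,263),(460,264)]: print(np.round(R@pxz(p,u,v,75)[:2],1))
for n in("w4","s4"):
    p=pickle.load(open(n+".pkl","rb")); C=cloud(p); J=C[...,:2]@R.T; ok=p["z_map"]>0
    m=ok&(abs(C[...,2]-75)<3)&(abs(J[...,0]-551)<40)&(abs(J[...,1]+67)<60)
    print(n,"car",J[m].min(0),J[m].max(0))
    m=ok&(C[...,2]>90)&(C[...,2]<115)&(abs(J[...,0]-551)<14)&(abs(J[...,1]+67)<16)
    print(" knob",J[m].mean(0),np.percentile(C[m][:,2],[25,50,75,95]))
for n in ("top0","side0"):
    p=pickle.load(open(n+".pkl","rb")); C=cloud(p); J=C[...,:2]@R.T; ok=p["z_map"]>0
    m=ok&(C[...,2]>90)&(C[...,2]<115)&(abs(J[...,0]-551)<14)&(abs(J[...,1]-54)<16)
    print(n," knob",J[m].mean(0),np.percentile(C[m][:,2],[25,50,75,95]))
E
```

```text
[532.1 -28.2]
[577.5 -29.2]
[ 527.3 -101.6]
[ 582.8 -102.8]
w4 car [ 511.05492512 -102.13142645] [581.17644218 -31.95946796]
 knob [551.03444068 -65.58356352] [96.54732034 98.19964534 98.85002068 99.65212821]
s4 car [ 511.29628212 -100.4869632 ] [581.06702978 -27.79045574]
 knob [553.11931752 -63.9496771 ] [ 95.51086526  96.97228955  98.65047488 101.29294375]
top0  knob [551.47984934  53.43924684] [ 94.71217236  97.51241642 100.64250568 103.09827568]
side0  knob [552.90872465  56.32462399] [ 94.76530086  97.52243901  98.75679717 101.0875586 ]
```

Request:
{"name": "arm_command", "arguments": {
  "motion": [
    {"translation":[-0.25,0.1,0],"turn":[0,0,0],"gripper":-1},
    {"translation":[-0.5,0.2,0],"turn":[0,0,0],"gripper":-1},
    {"translation":[-0.75,0.3,0],"turn":[0,0,0],"gripper":-1},
    {"translation":[-1,0.4,0],"turn":[0,0,0],"gripper":-1}
  ]
}}

```text
time_s: 9.05
ee_pos: [481.1, -130.1, 416.0]
tool_rot: [[-0.095, 0.995, 0.001], [0.995, 0.095, -0.0], [-0.0, 0.001, -1.0]]
force: [0.4, 1.5, 0.5]
grip_width: -0.0
```

Request:
{"name": "arm_command", "arguments": {
  "motion": [
    {"translation":[-0.25,0.05,0.1],"turn":[0,0,0],"gripper":-1},
    {"translation":[-0.5,0.06,0.2],"turn":[0,0,0],"gripper":-1},
    {"translation":[-0.75,0.06,0.3],"turn":[0,0,0],"gripper":-1},
    {"translation":[-1,0.06,0.4],"turn":[0,0,0],"gripper":-1},
    {"translation":[-1,0.06,0.5],"turn":[0,0,0],"gripper":-1}
  ]
}}

```text
time_s: 9.47
ee_pos: [503.7, -281.8, 339.5]
tool_rot: [[-0.091, 0.996, 0.0], [0.996, 0.091, -0.001], [-0.001, -0.0, -1.0]]
force: [-0.7, 0.4, 0.1]
grip_width: -0.1
```

```bash
python3 g.py 503.7 -301.1 290 95.5; python3 t.py
```

```text
t 9.47 pos [ 503.7 -281.8  339.5] F [-0.7  0.4  0.1] shift [-0.128 -0.012  0.33 ] turn [-0.      0.0003 -0.0015] grip -0.1
t 9.47 x' 474.4 y' -328.75 z 339.5 Fx' -0.63 Fy' 0.45 Fz 0.1
```

Request:
{"name": "arm_command", "arguments": {
  "motion": [
    {"translation":[-0.08,-0.01,0.1],"turn":[0,0,0],"gripper":-1},
    {"translation":[-0.14,-0.01,0.2],"turn":[0,0,0],"gripper":-1},
    {"translation":[-0.14,-0.01,0.3],"turn":[0,0,0],"gripper":-1},
    {"translation":[-0.14,-0.01,0.33],"turn":[0,0,0],"gripper":-1}
  ]
}}

```text
time_s: 9.8
ee_pos: [504.1, -298.0, 288.8]
tool_rot: [[-0.094, 0.996, -0.003], [0.996, 0.095, 0.002], [0.002, -0.003, -1.0]]
force: [0.0, -0.7, -1.0]
grip_width: 0.0
```

```bash
python3 g.py 503.7 -301.1 213 95.5; python3 t.py; python3 - <<'E'
from h import *
import pickle
s=robot.get_state(); p=robot.snapshot("wrist"); save(p,"w5")
T=np.eye(4);T[:3,:3]=s["tool_rot"];T[:3,3]=s["ee_pos"]
p["world_to_cam"]=np.linalg.inv(T@p["T_tool_cam"])
th=np.radians(5.5); R=np.array([[np.cos(th),np.sin(th)],[-np.sin(th),np.cos(th)]])
C=cloud(p); J=C[...,:2]@R.T; ok=p["z_map"]>0
m=ok&(abs(C[...,2]-58)<4)&(abs(J[...,0]-472)<30)&(J[...,1]<-140)&(J[...,1]>-335)
print(np.percentile(J[m],[0,.5,2,50,98,99.5,100],axis=0),C[m][:,2].mean())
E
```

```text
t 9.8 pos [ 504.1 -298.   288.8] F [ 0.  -0.7 -1. ] shift [-0.021 -0.003  0.505] turn [-0.0008 -0.0007 -0.0004] grip 0.0
t 9.8 x' 473.2 y' -344.96 z 288.8 Fx' -0.03 Fy' -0.74 Fz -1.02
[[ 452.68450942 -317.26520539]
 [ 453.08291432 -316.47468559]
 [ 453.83253272 -314.61795021]
 [ 472.65367794 -262.36373858]
 [ 491.78432081 -220.91664512]
 [ 492.52884898 -219.70749128]
 [ 492.8804095  -218.69449635]] 58.49944101924203
```

View pics/w5.png

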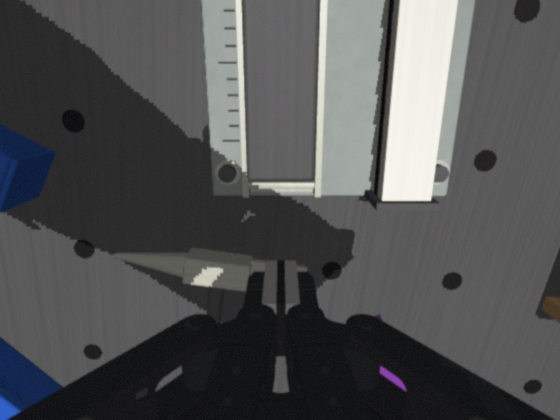

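Request:
{"name": "arm_command", "arguments": {
  "motion": [
    {"translation":[-0.01,0,0.12],"turn":[0,0,0],"gripper":-1},
    {"translation":[-0.01,0,0.25],"turn":[0,0,0],"gripper":-1},
    {"translation":[-0.01,0,0.37],"turn":[0,0,0],"gripper":-1},
    {"translation":[-0.01,0,0.44],"turn":[0,0,0],"gripper":-1},
    {"translation":[-0.01,0,0.48],"turn":[0,0,0],"gripper":-1}
  ]
}}

```text
time_s: 10.27
ee_pos: [504.3, -299.4, 218.8]
tool_rot: [[-0.095, 0.995, -0.001], [0.995, 0.095, 0.0], [0.001, -0.001, -1.0]]
force: [-0.7, 0.5, 0.1]
grip_width: 0.2
```

```bash
python3 t.py
```

```text
t 10.27 x' 473.3 y' -346.34 z 218.8 Fx' -0.63 Fy' 0.54 Fz 0.13
```

Request:
{"name": "arm_command", "arguments": {
  "motion": [
    {"translation":[0.04,0,0.015],"turn":[0,0,0],"gripper":-1},
    {"translation":[0.08,0,0.03],"turn":[0,0,0],"gripper":-1},
    {"translation":[0.11,0,0.03],"turn":[0,0,0],"gripper":-1},
    {"translation":[0.14,0,0.03],"turn":[0,0,0],"gripper":-1},
    {"translation":[0.18,0,0.03],"turn":[0,0,0],"gripper":-1}
  ]
}}

```text
time_s: 10.68
ee_pos: [501.6, -272.7, 215.8]
tool_rot: [[-0.095, 0.995, 0.001], [0.995, 0.095, -0.001], [-0.001, 0.001, -1.0]]
force: [0.2, -2.8, 1.3]
grip_width: -0.3
```

```bash
python3 t.py
```

```text
t 10.68 x' 473.1 y' -319.52 z 215.8 Fx' -0.08 Fy' -2.78 Fz 1.3
```

Request:
{"name": "arm_command", "arguments": {
  "motion": [
    {"translation":[0.04,0,0],"turn":[0,0,0],"gripper":-1},
    {"translation":[0.08,0,0],"turn":[0,0,0],"gripper":-1},
    {"translation":[0.12,0,0],"turn":[0,0,0],"gripper":-1},
    {"translation":[0.16,0,0],"turn":[0,0,0],"gripper":-1},
    {"translation":[0.2,0,0],"turn":[0,0,0],"gripper":-1}
  ]
}}

```text
time_s: 11.1
ee_pos: [498.6, -242.6, 215.1]
tool_rot: [[-0.095, 0.995, 0.0], [0.995, 0.095, -0.0], [-0.0, 0.0, -1.0]]
force: [0.0, -3.4, 2.2]
grip_width: -0.0
```

```bash
python3 t.py
```

```text
t 11.1 x' 473.1 y' -289.26 z 215.1 Fx' -0.29 Fy' -3.44 Fz 2.18
```

Sliding at ~3 N. 45 mm to go; 30 more, then slow.

Request:
{"name": "arm_command", "arguments": {
  "motion": [
    {"translation":[0.04,0,0],"turn":[0,0,0],"gripper":-1},
    {"translation":[0.08,0,0],"turn":[0,0,0],"gripper":-1},
    {"translation":[0.12,0,0],"turn":[0,0,0],"gripper":-1},
    {"translation":[0.15,0,0],"turn":[0,0,0],"gripper":-1},
    {"translation":[0.18,0,0],"turn":[0,0,0],"gripper":-1}
  ]
}}

```text
time_s: 11.52
ee_pos: [496.0, -215.7, 214.9]
tool_rot: [[-0.095, 0.995, -0.0], [0.995, 0.095, 0.0], [0.0, -0.0, -1.0]]
force: [-0.2, -3.5, 2.3]
grip_width: -0.0
```

```bash
python3 t.py
```

```text
t 11.52 x' 473.1 y' -262.27 z 214.9 Fx' -0.5 Fy' -3.44 Fz 2.33
```

Request:
{"name": "arm_command", "arguments": {
  "motion": [
    {"translation":[0.012,0,0],"turn":[0,0,0],"gripper":-1},
    {"translation":[0.024,0,0],"turn":[0,0,0],"gripper":-1},
    {"translation":[0.036,0,0],"turn":[0,0,0],"gripper":-1},
    {"translation":[0.048,0,0],"turn":[0,0,0],"gripper":-1}
  ]
}}

```text
time_s: 11.85
ee_pos: [495.4, -209.0, 214.9]
tool_rot: [[-0.095, 0.996, -0.0], [0.996, 0.095, 0.0], [0.0, -0.0, -1.0]]
force: [-0.2, -3.0, 2.0]
grip_width: -0.1
```

```bash
python3 t.py
```

```text
t 11.85 x' 473.0 y' -255.56 z 214.9 Fx' -0.49 Fy' -2.99 Fz 2.0
```

Request:
{"name": "arm_command", "arguments": {
  "motion": [
    {"translation":[0.01,0,0],"turn":[0,0,0],"gripper":-1},
    {"translation":[0.02,0,0],"turn":[0,0,0],"gripper":-1},
    {"translation":[0.03,0,0],"turn":[0,0,0],"gripper":-1},
    {"translation":[0.04,0,0],"turn":[0,0,0],"gripper":-1}
  ]
}}

```text
time_s: 12.18
ee_pos: [494.8, -203.0, 214.9]
tool_rot: [[-0.095, 0.995, -0.0], [0.995, 0.095, 0.0], [0.0, -0.0, -1.0]]
force: [0.4, -3.9, -0.1]
grip_width: 0.5
```

```bash
python3 t.py
```

```text
t 12.18 x' 473.0 y' -249.46 z 214.9 Fx' 0.06 Fy' -3.96 Fz -0.13
```

Request:
{"name": "arm_command", "arguments": {
  "motion": [
    {"translation":[0.006,0,0],"turn":[0,0,0],"gripper":-1},
    {"translation":[0.012,0,0],"turn":[0,0,0],"gripper":-1}
  ]
}}

```text
time_s: 12.35
ee_pos: [494.6, -201.2, 214.9]
tool_rot: [[-0.095, 0.995, -0.0], [0.995, 0.095, 0.0], [0.0, -0.0, -1.0]]
force: [0.2, -2.9, 1.1]
grip_width: 0.0
```

```bash
python3 t.py
```

```text
t 12.35 x' 473.0 y' -247.69 z 214.9 Fx' -0.05 Fy' -2.92 Fz 1.09
```

Request:
{"name": "arm_command", "arguments": {
  "motion": [
    {"translation":[0.005,0,0],"turn":[0,0,0],"gripper":-1},
    {"translation":[0.008,0,0],"turn":[0,0,0],"gripper":-1}
  ]
}}

```text
time_s: 12.52
ee_pos: [494.5, -200.0, 214.9]
tool_rot: [[-0.095, 0.995, -0.0], [0.995, 0.095, 0.0], [0.0, -0.0, -1.0]]
force: [1.0, -2.5, -0.0]
grip_width: -0.2
```

```bash
python3 t.py
```

```text
t 12.52 x' 473.1 y' -246.5 z 214.9 Fx' 0.79 Fy' -2.57 Fz -0.01
```

Request:
{"name": "arm_command", "arguments": {
  "motion": [
    {"translation":[0.004,0,0],"turn":[0,0,0],"gripper":-1},
    {"translation":[0.006,0,0],"turn":[0,0,0],"gripper":-1}
  ]
}}

```text
time_s: 12.68
ee_pos: [494.4, -199.2, 214.9]
tool_rot: [[-0.095, 0.995, -0.0], [0.995, 0.095, 0.0], [0.0, -0.0, -1.0]]
force: [0.0, -2.7, -0.1]
grip_width: 0.4
```

```bash
python3 t.py
```

```text
t 12.68 x' 473.1 y' -245.63 z 214.9 Fx' -0.25 Fy' -2.7 Fz -0.06
```

Request:
{"name": "arm_command", "arguments": {
  "motion": [
    {"translation":[0.004,0,0],"turn":[0,0,0],"gripper":-1}
  ]
}}

```text
time_s: 12.77
ee_pos: [494.4, -198.6, 214.9]
tool_rot: [[-0.095, 0.995, -0.0], [0.995, 0.095, 0.0], [0.0, -0.0, -1.0]]
force: [0.5, -2.9, -0.2]
grip_width: 0.0
```

```bash
python3 t.py
```

```text
t 12.77 x' 473.1 y' -245.06 z 214.9 Fx' 0.24 Fy' -2.94 Fz -0.2
```

Request:
{"name": "arm_command", "arguments": {
  "motion": [
    {"translation":[0.004,0,0],"turn":[0,0,0],"gripper":-1}
  ]
}}

```text
time_s: 12.85
ee_pos: [494.3, -198.0, 214.9]
tool_rot: [[-0.095, 0.995, -0.0], [0.995, 0.095, 0.0], [0.0, -0.0, -1.0]]
force: [0.7, -4.0, -0.1]
grip_width: -0.0
```

```bash
python3 t.py
```

```text
t 12.85 x' 473.1 y' -244.46 z 214.9 Fx' 0.35 Fy' -4.04 Fz -0.1
```

Request:
{"name": "arm_command", "arguments": {
  "motion": [
    {"translation":[0.004,0,0],"turn":[0,0,0],"gripper":-1}
  ]
}}

```text
time_s: 12.93
ee_pos: [494.3, -197.6, 214.9]
tool_rot: [[-0.095, 0.995, 0.0], [0.995, 0.095, -0.0], [-0.0, 0.0, -1.0]]
force: [1.7, -7.4, -2.1]
grip_width: -0.1
```

```bash
python3 t.py
```

```text
t 12.93 x' 473.1 y' -244.01 z 214.9 Fx' 1.01 Fy' -7.54 Fz -2.05
```

Request:
{"name": "arm_command", "arguments": {
  "motion": [
    {"translation":[0.004,0,0],"turn":[0,0,0],"gripper":-1}
  ]
}}

```text
time_s: 13.02
ee_pos: [494.2, -197.2, 215.0]
tool_rot: [[-0.095, 0.995, 0.0], [0.995, 0.095, -0.001], [-0.001, 0.0, -1.0]]
force: [0.7, -11.3, -2.1]
grip_width: 0.2
```

```bash
python3 t.py; python3 - <<'E'
from h import *
p=robot.snapshot("side"); save(p,"s6")
cv2.imwrite("pics/s6z.png",cv2.resize(p["img"][150:260,220:320],None,fx=6,fy=5,interpolation=cv2.INTER_CUBIC)[...,::-1])
E
```

```text
t 13.02 x' 473.1 y' -243.66 z 215.0 Fx' -0.39 Fy' -11.33 Fz -2.07
```

View pics/s6z.png

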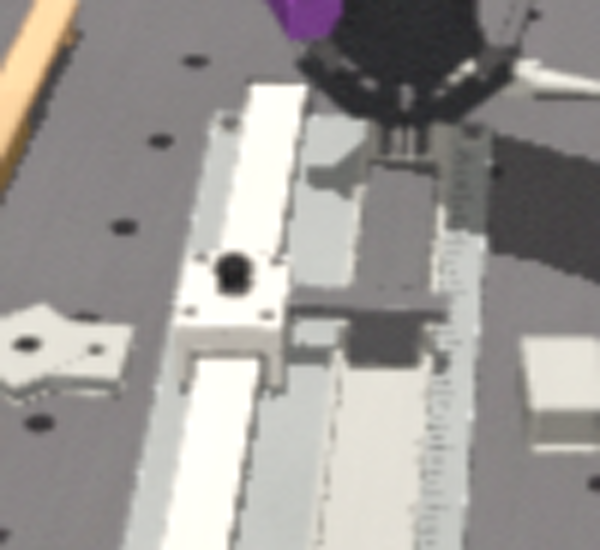

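Contact at the predicted place, 11 N. Release gently, then lift clear.

Request:
{"name": "arm_command", "arguments": {
  "motion": [
    {"translation":[-0.008,0,0],"turn":[0,0,0],"gripper":-1},
    {"translation":[-0.02,0,0],"turn":[0,0,0],"gripper":-1},
    {"translation":[-0.06,0,0],"turn":[0,0,0],"gripper":-1},
    {"translation":[-0.15,0,0],"turn":[0,0,0],"gripper":-1},
    {"translation":[-0.25,0,-0.1],"turn":[0,0,0],"gripper":-1}
  ]
}}

```text
time_s: 13.48
ee_pos: [497.4, -234.7, 227.9]
tool_rot: [[-0.096, 0.995, -0.004], [0.995, 0.096, 0.002], [0.003, -0.003, -1.0]]
force: [0.1, 0.4, 0.4]
grip_width: -0.2
```

Request:
{"name": "arm_command", "arguments": {
  "motion": [
    {"translation":[-0.05,0,-0.15],"turn":[0,0,0],"gripper":-1},
    {"translation":[-0.05,0,-0.4],"turn":[0,0,0],"gripper":-1},
    {"translation":[-0.05,-0.15,-0.65],"turn":[0,0,0],"gripper":-1},
    {"translation":[-0.05,-0.35,-0.9],"turn":[0,0,0],"gripper":-1},
    {"translation":[-0.05,-0.55,-1],"turn":[0,0,0],"gripper":-1}
  ]
}}

```text
time_s: 13.9
ee_pos: [416.0, -250.2, 382.9]
tool_rot: [[-0.096, 0.995, 0.003], [0.995, 0.096, -0.002], [-0.002, 0.003, -1.0]]
force: [0.4, -1.6, 0.8]
grip_width: 0.1
```

```bash
python3 t.py; python3 - <<'E'
from h import *
import pickle
th=np.radians(5.5); R=np.array([[np.cos(th),np.sin(th)],[-np.sin(th),np.cos(th)]])
s=robot.get_state(); p=robot.snapshot("wrist"); save(p,"w7")
T=np.eye(4);T[:3,:3]=s["tool_rot"];T[:3,3]=s["ee_pos"]
p["world_to_cam"]=np.linalg.inv(T@p["T_tool_cam"])
q=robot.snapshot("side"); save(q,"s7"); r=robot.snapshot("top"); save(r,"t7")
for n,p in(("w",p),("s",q),("t",r)):
    C=cloud(p); J=C[...,:2]@R.T; ok=p["z_map"]>0
    f=lambda m:(np.round(np.percentile(J[m],[0.5,99.5],axis=0),1).tolist(),m.sum()) if m.sum()>5 else None
    print(n,"car",f(ok&(abs(C[...,2]-75)<3)&(abs(J[...,0]-551)<30)&(abs(J[...,1]+67)<60)))
    print(n,"tube",f(ok&(abs(C[...,2]-58)<4)&(abs(J[...,0]-472.5)<16)&(J[...,1]<-30)&(J[...,1]>-335)))
    m=ok&(C[...,2]>85)&(C[...,2]<115)&(abs(J[...,0]-551)<14)&(abs(J[...,1]+67)<16)
    if m.sum()>5: print(" knob",J[m].mean(0),np.percentile(C[m][:,2],[25,50,75,95]))
cv2.imwrite("pics/s7z.png",cv2.resize(q["img"][150:260,220:320],None,fx=6,fy=5,interpolation=cv2.INTER_CUBIC)[...,::-1])
E
```

```text
t 13.9 x' 390.1 y' -288.92 z 382.9 Fx' 0.28 Fy' -1.67 Fz 0.82
w car None
w tube ([[456.7, -232.5], [488.3, -143.5]], np.int64(5142))
s car ([[523.7, -102.2], [580.9, -27.8]], np.int64(180))
s tube ([[456.6, -233.9], [488.3, -55.2]], np.int64(253))
 knob [553.20651007 -63.55246232] [ 91.9393494   95.80111288  98.91089572 101.28442975]
t car ([[522.3, -99.9], [579.9, -31.8]], np.int64(290))
t tube ([[456.7, -231.0], [488.4, -78.7]], np.int64(500))
 knob [550.98712216 -65.78316362] [ 95.25539925  98.1544722  100.5704626  103.56911683]
```

View pics/w7.png

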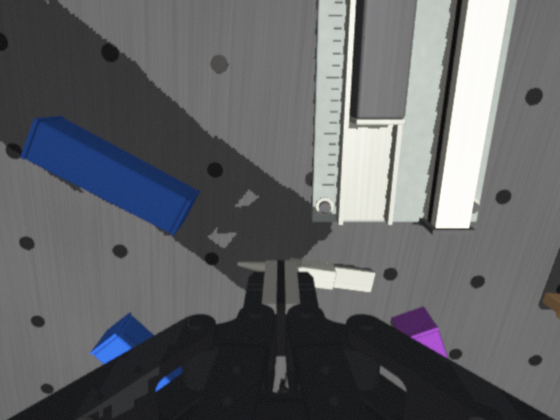

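View pics/s7z.png

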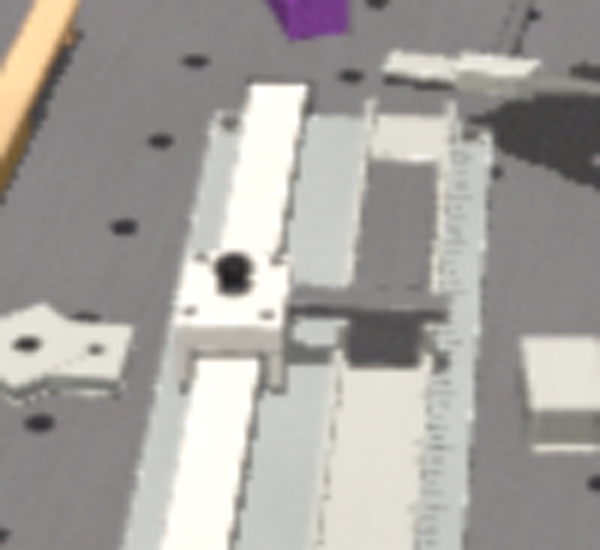

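View pics/t7.png

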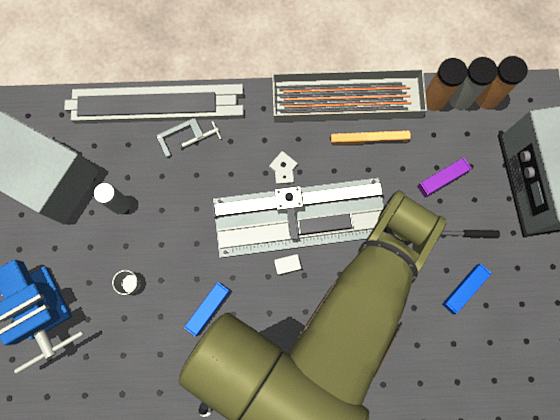

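Request:
{"name": "arm_command", "arguments": {
  "motion": [
    {"translation":[0,0,0],"turn":[0,0,0],"gripper":-1},
    {"translation":[0,0,0],"turn":[0,0,0],"gripper":-1},
    {"translation":[0,0,0],"turn":[0,0,0],"gripper":-1}
  ]
}}

```text
time_s: 14.3
ee_pos: [417.0, -249.6, 378.8]
tool_rot: [[-0.095, 0.995, -0.002], [0.995, 0.095, 0.001], [0.001, -0.001, -1.0]]
force: [-0.6, -0.1, 0.3]
grip_width: -0.2
```

```bash
python3 t.py; python3 -c "
from workcell import robot
print(robot.sign_off())"
```

```text
t 14.3 x' 391.1 y' -288.41 z 378.8 Fx' -0.64 Fy' -0.08 Fz 0.34
the job is handed in; nothing more can be done
None
```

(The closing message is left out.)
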